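Make up a monitor kit and a coin counter kit

ROBOT

A 7-joint arm with a two-finger parallel gripper is mounted at the origin on the work surface. World frame = base frame: x ahead of the robot, y to its left, z up, the work surface at z = 0. Lengths are in m, angles in degrees, forces in N, time in s.
With the tool pointing down it reaches from about 0.425 to 0.875 m from the base axis. Payload 4.7 kg.
Tool frame: the origin (TCP) lies between the finger pads; the fingertips stand bot.tcp_to_tips ahead of it and the grasp point (between the pads) lies 6 mm ahead of it (bot.tcp_to_tips is the distance from the TCP to the fingertips, in m); z points along the fingers, y is the line along which they close (so a half turn about z gives the same grasp; the last joint's range is limited). The gripper opens to 85 mm and grips with 20 to 120 N. Pads are 22 mm wide; open, the fingers measure 114 mm over their backs; the gripper's body (76 mm by 85 mm) begins 54 mm behind the grasp point. The pads swing forward as they close: fully open they stand 13 mm farther back than shut.
Start: joints at [-72.302, 18.392, -4.016, 83.108, 1.295, 78.541, -3.26], TCP at [0.189, 0.622, 0.256] pointing down, gripper open.
Joint ranges: [-163.93, 163.93], [-17.29, 119.83], [-79.2, 71.16], [3.27, 140.29], [-89.18, 269.18], [5.43, 117.66], [-154.24, 154.24]. Speed limits (degrees/s): [147.25, 147.25, 180, 180, 180, 180, 180].

INTERFACE

Orientations are given as a 3x3 rotation matrix whose columns are the frame's x, y, z axes.
In Python, from plant import bot gives the robot as it stands.
- The arm moves only by the tool apply_moves, never from a script. Its argument "steps" is a list of rows, each an object with "jaw": the finger opening in m, from 0 to 0.0854; "travel": the shift along the tool's x, y, z in m, a list of three; "delta_rot": the turn, a rotation vector about the tool's x, y, z in rad, a list of three. In form: [{"jaw": jaw, "travel": [tx, ty, tz], "delta_rot": [wx, wy, wz]}, ...]. A call has 1 to 20 rows; each row is the pose to reach, as a shift and turn from the pose commanded when the call began, along the tool's axes at that moment; what a row does not reach only later rows make up. A row lasts 1/10 s, in which the tool goes at most 50 mm and 8.59 degrees, less where a joint would pass 70% of its speed; a pose out of reach is approached as far as the arm can. A call with a gripper value outside its range is refused whole. The fingers move at their own pace and stop on an object; "force" is the grip in N (left out, the last holds). Time passes only in rows, so rows that repeat a pose let the fingers close. It gives the time, the measured TCP pose, the force, the opening and the grip force at its end, in the units of the state.
- bot.get_obs(): the state, without advancing time (a new reading comes with each control period).
- bot.get_image(name): name is "scene" or "top" or "wrist"; returns the picture (400x640x3 uint8, blue, green, red); there is no depth.
- bot.get_calibration(name): a dict with "fx", "fy", "cx", "cy" (pixels), "k1" (the pictures are not rectified: a ray, as slopes to the right and down, at radius r is drawn at 1 + k1 r^2 times it, then the intrinsics apply), "rvec" (rotation vector, rad) and "tvec" (3), from world to camera coordinates, as OpenCV has them; the wrist camera has in their place "hand_eye" (4x4, takes a point from camera to tool coordinates, whose origin is the TCP and whose axes are the flange's). Camera axes: x right, y down, z forward; pixel columns grow to the right and rows downward; lengths in m; the calibration is good to about 2 mm. A picture is of the moment at which its call begins: read the wrist's pose just before it. get_calibration takes no time and is no camera call.
- bot.finish_job(): hands the job in; it is judged then, once.
The state is a dict: "clock": time; "qpos": joint angles; "joint_velocities": joint speeds; "joint_torque": joint torques, N m; "tool_pos": TCP position; "tool_rot": TCP orientation; "contact_force": force on the tool from outside, world axes, zero at the start; "torque": the same for the moment, N m; "finger_gap": opening from 0.0 (shut) to 1.0 (fully open); "grasp_force": force on a finger pad.
Only numpy, scipy, OpenCV 4.12 (cv2) and the standard library are available. Lean on these libraries where they do the work, as an engineer would, in place of code of your own. Each camera call takes 0.05 s, during which the arm holds its last target. There are 200 camera calls.

TASK

Make up two repair kits from the stock on the bench, one part to a compartment, each standing the way up it stands now, flat on the tray floor: the beige knob and the stubby tube go into the tray with two compartments; the slim tube, the solenoid and the bronze wheel go into the tray with three, the wheel in the wide middle compartment. The tubes are glass: set them down gently, and do not drop them or knock them over. Leave the push button, the jar and the screwdriver where they are.

Things in the scene. Friction and masses are not known exactly. Their poses are not given: they have to be found in the camera images.
- tray_two: Monitor kit's tray: fixed open wooden tray, TWO equal compartments in a row. 96 (x) by 172 mm (y, long axis), floor 4 mm thick, walls 18 mm high, 4 mm thick. Origin: centre of the underside, on the bench, z up. Inside, each compartment is 88 (x) by 82 mm (y), centred at y = -43 and +43 mm.
- tray_three: Counter kit's tray: fixed open wooden tray, THREE compartments in a row, the middle one wider. 96 (x) by 220 mm (y, long axis), floor 4 mm thick, walls 18 mm high, 4 mm thick. Origin: centre of the underside, on the bench, z up. Inside, middle compartment: 88 (x) by 84 mm (y), centred at y = 0; end compartments: 88 (x) by 60 mm (y), centred at y = -76 and +76 mm.
- knob: Beige plastic monitor knob standing on its skirt, 34 mm high: round skirt 38 mm across and 8 mm high, fluted barrel 30 to 32 mm across above it, white pointer line on top. 25 g. Origin: centre of its underside, z up.
- tube_stubby: The stubby, fat glass vacuum tube, standing upright: 66 mm high, dark round base 34 mm across and 14 mm high, clear glass bulb 40 mm across from 22 to 50 mm height, narrowing to a tip. 45 g. Origin: centre of its underside, z up.
- tube_slim: The slim, tall glass vacuum tube, standing upright: 82 mm high, dark round base 28 mm across and 16 mm high, clear glass bulb 23 mm across from 24 to 66 mm height, narrowing to a tip. 35 g. Origin: centre of its underside, z up.
- wheel: Bronze coin counter wheel lying flat, hub up: toothed disc 64 mm across and 9 mm thick, with a round hub 22 mm across rising from its middle to 36 mm height (grip it by the hub). About 140 g. It is too wide for the end compartments of the three-compartment tray. Origin: centre of its underside, z up.
- solenoid: Solenoid of a coin counter: an open steel frame round a horizontal copper coil, a block 46 mm (x) by 30 mm (y) by 36 mm high. About 130 g. x along the long side and the coil. Origin: centre of its underside, z up.
- button: Bystander, belongs to neither kit: an arcade push button standing on its body, a white cylinder 28 mm across and 26 mm high under a wide black flange 44 mm across, with a white plunger on top, 40 mm high in all. It stands in the row of stock. Origin: centre of its underside, z up.
- jar: Bystander: amber glass jar with a steel lid, 60 mm across, 75 mm high, beyond the trays. Origin: centre of its underside, z up.
- screwdriver: Bystander: screwdriver with a yellow handle, 200 mm long, handle 26 mm thick, lying on the bench out to the robot's right. Origin: on the bench under the middle of its length, x along it towards the tip.
Things that resemble listed ones, but are neither listed nor needed, are in the scene too. What is shaped like the solenoid but purple is not meant.

How it is judged (in metres and radians):
At the end, for the whole second after the job is handed in: Knob and stubby tube one in each half of the two-part tray (34 mm of its centre along, 36 across); wheel hub up in the middle of the three-part tray (16 along), slim tube and solenoid one at each end (24 along); all on the tray floor (1 to 8 mm up), under 0.12 rad tilt, at rest (((y of knob in the frame of tray_two between 0.009 and 0.077 m and x of knob in the frame of tray_two between -0.036 and 0.036 m and z of knob in the frame of tray_two between 0.001 and 0.008 m and y of tube_stubby in the frame of tray_two between -0.077 and -0.009 m and x of tube_stubby in the frame of tray_two between -0.036 and 0.036 m and z of tube_stubby in the frame of tray_two between 0.001 and 0.008 m) or (y of knob in the frame of tray_two between -0.077 and -0.009 m and x of knob in the frame of tray_two between -0.036 and 0.036 m and z of knob in the frame of tray_two between 0.001 and 0.008 m and y of tube_stubby in the frame of tray_two between 0.009 and 0.077 m and x of tube_stubby in the frame of tray_two between -0.036 and 0.036 m and z of tube_stubby in the frame of tray_two between 0.001 and 0.008 m)) and ((y of tube_slim in the frame of tray_three between 0.052 and 0.1 m and x of tube_slim in the frame of tray_three between -0.036 and 0.036 m and z of tube_slim in the frame of tray_three between 0.001 and 0.008 m and y of solenoid in the frame of tray_three between -0.1 and -0.052 m and x of solenoid in the frame of tray_three between -0.036 and 0.036 m and z of solenoid in the frame of tray_three between 0.001 and 0.008 m) or (y of tube_slim in the frame of tray_three between -0.1 and -0.052 m and x of tube_slim in the frame of tray_three between -0.036 and 0.036 m and z of tube_slim in the frame of tray_three between 0.001 and 0.008 m and y of solenoid in the frame of tray_three between 0.052 and 0.1 m and x of solenoid in the frame of tray_three between -0.036 and 0.036 m and z of solenoid in the frame of tray_three between 0.001 and 0.008 m)) and y of wheel in the frame of tray_three between -0.016 and 0.016 m and x of wheel in the frame of tray_three between -0.036 and 0.036 m and z of wheel in the frame of tray_three between 0.001 and 0.008 m and angle between each of knob, tube_stubby, tube_slim, wheel, solenoid's own z axis and vertical below 0.12 rad and linear speed of each of knob, tube_stubby, tube_slim, wheel, solenoid below 0.02 m/s and angular speed of each of knob, tube_stubby, tube_slim, wheel, solenoid below 0.2 rad/s); the robot touches nothing.
It fails at once if a tube is tipped over (leans more than 40 degrees) (angle between any of tube_stubby, tube_slim's own z axis and vertical above 0.7 rad).
It fails at once if a tube is dropped (falls free, touching nothing, at over 0.6 m/s: about 18 mm) ((contact force between tube_stubby and anything else below 0.01 N and linear speed of tube_stubby above 0.6 m/s) or (contact force between tube_slim and anything else below 0.01 N and linear speed of tube_slim above 0.6 m/s)).
It fails at once if the push button is moved more than 25 mm (distance of button from where it was at the start of the episode above 0.025 m).
It fails at once if the jar is moved more than 25 mm (distance of jar from where it was at the start of the episode above 0.025 m).
It fails at once if the screwdriver is moved more than 25 mm (distance of screwdriver from where it was at the start of the episode above 0.025 m).
It also fails if it takes over 128 s, if anything falls off the work surface, if the arm or the gripper's body presses on something with over 40 N, if the wrist force passes 120 N, or if a joint passes its speed limit or range.

## Working session

There is one attempt and no reset: what is moved stays moved. The work goes in short steps, Python scripts to look and compute and a tool call to move; the robot and the scene stay as the last step left them, time stands still between calls to the robot, and variables do not carry over. Pictures are saved under pics/ and viewed, at most 14 in all, crops included, and the job is handed in when it is done.

Besides the shell and the picture viewer there is one more tool, called after "Emit:" as name(argument=value, ...) on one line, values as JSON. apply_moves: Moves the arm, as the interface text tells. Its arguments: {"type":"object","properties":{"steps":{"type":"array"},"force":{"type":"number"}},"required":["steps"]}

```bash
ls; mkdir -p pics
cat > h.py <<'E'
import numpy as np, cv2
from plant import bot
def K(c): return np.array([[c['fx'],0,c['cx']],[0,c['fy'],c['cy']],[0,0,1.]]), np.array([c['k1'],0,0,0,0.])
def ext(name, obs=None):
    c=bot.get_calibration(name)
    if name=='wrist':
        T=np.eye(4); T[:3,:3]=obs['tool_rot']; T[:3,3]=obs['tool_pos']; T=T@np.array(c['hand_eye'])
        return c,T[:3,:3],T[:3,3]
    R=cv2.Rodrigues(np.array(c['rvec'],float))[0]
    return c,R.T,-R.T@np.array(c['tvec'],float).ravel()
def rays(name,px,obs=None):
    c,R,o=ext(name,obs); k,d=K(c)
    u=cv2.undistortPoints(np.array(px,float).reshape(-1,1,2),k,d).reshape(-1,2)
    r=np.c_[u,np.ones(len(u))]@R.T
    return o,r
def onz(name,px,z,obs=None):
    o,r=rays(name,px,obs); z=np.broadcast_to(z,len(r))
    return o+r*((z-o[2])/r[:,2])[:,None]
def tri(a,pa,b,pb,oa=None,ob=None):
    o1,r1=rays(a,pa,oa); o2,r2=rays(b,pb,ob); out=[]
    for x,y in zip(r1,r2):
        A=np.c_[x,-y]; s,*_=np.linalg.lstsq(A,o2-o1,rcond=None)
        p,q=o1+s[0]*x,o2+s[1]*y; out.append([*((p+q)/2),np.linalg.norm(p-q)])
    return np.array(out)
def proj(name,P,obs=None):
    c,R,o=ext(name,obs);k,d=K(c)
    return cv2.projectPoints(np.array(P,float).reshape(-1,1,3),cv2.Rodrigues(R.T)[0],-R.T@o,k,d)[0].reshape(-1,2)
E
python3 - <<'E'
from h import *
o=bot.get_obs(); print(o); print(bot.tcp_to_tips)
for n in('scene','top'):
    cv2.imwrite(f'pics/{n}0.png',bot.get_image(n)); print(n,ext(n)[2],bot.get_calibration(n)['fx'])
print(bot.get_calibration('wrist'))
E
```

```text
pics
{'clock': 0.0, 'qpos': array([-72.29980891,  18.44011031,  -4.0170729 ,  83.17433842,
         1.29567566,  78.54011119,  -3.26207581]), 'joint_velocities': array([-0.11381696, -0.04452635, -0.00579251,  0.01612959, -0.04853383,
       -0.01926498,  0.05056244]), 'joint_torque': array([ 3.26176087e-04, -4.93585968e+01, -3.82095510e-01, -3.14330828e+01,
        1.28957300e-02,  1.15865117e-02, -2.01384995e-05]), 'tool_pos': array([0.18876629, 0.62148295, 0.25521669]), 'tool_rot': array([[-9.56859603e-01,  2.90550325e-01, -4.56305375e-04],
       [ 2.90550665e-01,  9.56857812e-01, -1.85460998e-03],
       [-1.02238169e-04, -1.90718120e-03, -9.99998176e-01]]), 'contact_force': array([-0.02957656,  0.54637305,  0.86661412]), 'torque': array([ 0.01657751, -0.00453668, -0.02590021]), 'grasp_force': 0.0, 'finger_gap': 0.99616259304043}
0.025
scene [ 1.06529431 -0.04710912  0.85632467] 414.2815943292515
top [ 0.29003049 -0.07854938  1.394236  ] 475.44196956712574
{'fx': 355.0216728143008, 'fy': 355.0216728143008, 'cx': 321.0071772857537, 'cy': 199.65976091477953, 'k1': -0.022105436415977113, 'hand_eye': array([[-7.58737174e-04, -9.56554823e-01, -2.91551531e-01,
         7.42531450e-02],
       [ 9.99999589e-01, -5.81349670e-04, -6.95053911e-04,
        -5.16681109e-04],
       [ 4.95363783e-04, -2.91551939e-01,  9.56554871e-01,
        -1.16865516e-01],
       [ 0.00000000e+00,  0.00000000e+00,  0.00000000e+00,
         1.00000000e+00]])}
```

View pics/scene0.png

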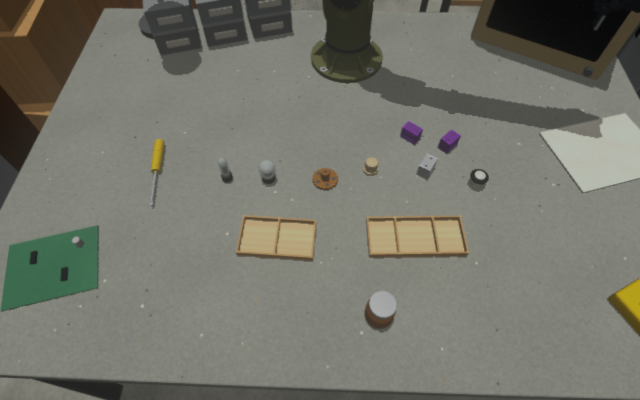

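View pics/top0.png

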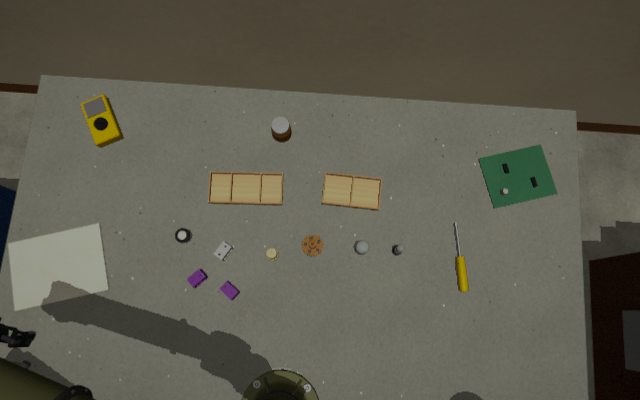

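The scene view shows, from left to right: slim tube (224,170), stubby tube (267,171), wheel (325,178), knob (371,166), grey solenoid (428,166), button (479,177) and two purple solenoid look-alikes (411,132) and (449,140). The trays are at (277,238) for two and (416,236) for three. In the top view they are at (398,249), (361,247), (312,245), (271,253), (223,250) and (182,236), with the trays at (352,191) and (246,188).

Things that could be confused: grey solenoid top (223,250) against purple (197,278) and (230,290); slim tube (398,249) against stubby (361,247); knob (271,253) against button (182,236). I'll check with enlarged crops.

Run:
```python
from h import *
s=cv2.imread('pics/scene0.png')[110:265,205:505]; t=cv2.imread('pics/top0.png')[165:305,170:410]
def up(i,w,x0,y0):
    f=w/i.shape[1]; j=cv2.resize(i,None,fx=f,fy=f,interpolation=cv2.INTER_CUBIC)
    for k in range(0,i.shape[1],20):
        cv2.line(j,(int(k*f),0),(int(k*f),6),(0,255,255),1); cv2.putText(j,str(x0+k),(int(k*f),16),0,.35,(0,255,255))
    for k in range(0,i.shape[0],20):
        cv2.line(j,(0,int(k*f)),(6,int(k*f)),(0,255,255),1); cv2.putText(j,str(y0+k),(8,int(k*f)+4),0,.35,(0,255,255))
    return j
cv2.imwrite('pics/sc.png',up(s,800,205,110)); cv2.imwrite('pics/tc.png',up(t,800,170,165))
```

```text
(no output)
```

View pics/sc.png

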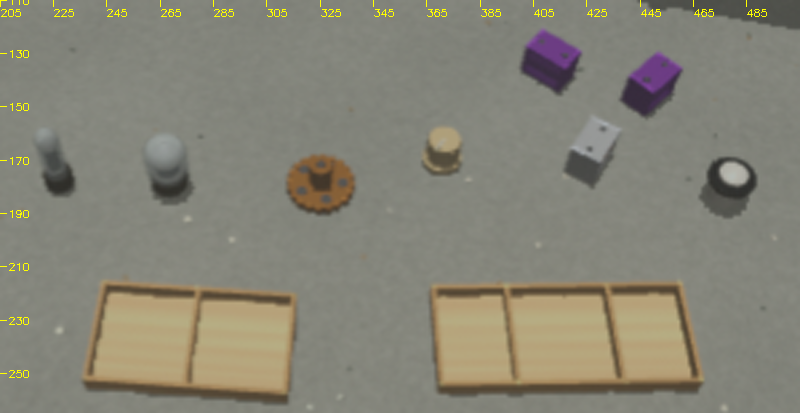

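View pics/tc.png

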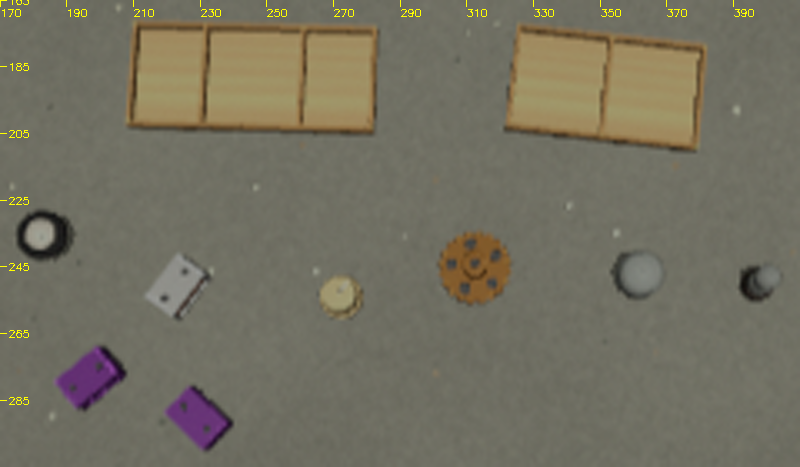

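Run:
```python
from h import *
np.set_printoptions(suppress=True,precision=4)
T=dict(sol=((174.5,284.5),(596,138.5)),knob=((341,291),(445,135)),wheel=((475,264),(320,163)),stub=((641,272),(165,143)),slim=((769,276),(46,132)),button=((40,234),(735,174)),
A1=((377,28),(438,388)),A2=((135,25),(701,382)),A3=((374,132),(433,287)),A4=((128,127),(682,283)),
B1=((518,26),(288,395)),B2=((706,46),(85,381)),B3=((697,149),(104,283)),B4=((506,130),(294,296)))
t=np.array([v[0] for v in T.values()])*.3+[170,165]; s=np.array([v[1] for v in T.values()])*.375+[205,110]
r=tri('top',t,'scene',s); z=onz('top',t,[.036,.034,.036,.066,.082,.04]+[.018]*8)
for k,a,b in zip(T,r,z): print(k,a,b)
for q in (z[6:10],z[10:14]):
    c=q.mean(0); ey=(q[1]-q[0]+q[3]-q[2])[:2]; 
    if q is not None: print(c,ey/np.linalg.norm(ey),np.linalg.norm(ey)/2)
h=z[10:14]; ey=(h[0]-h[1]+h[3]-h[2])[:2]; print(np.degrees(np.arctan2(-ey[0],ey[1])))
hol=onz('top',np.array([[185,271],[164,298]])*.3+[170,165],.036); print(hol)
```

```text
sol [0.4265 0.2022 0.0302 0.0034] [0.4257 0.1992 0.036 ]
knob [0.4307 0.0592 0.0351 0.006 ] [0.4307 0.0563 0.034 ]
wheel [ 0.4627 -0.0551  0.0299  0.0033] [ 0.462  -0.0569  0.036 ]
stub [ 0.4628 -0.1963  0.0548  0.0037] [ 0.4615 -0.1972  0.066 ]
slim [ 0.465  -0.3021  0.0699  0.0041] [ 0.4638 -0.3021  0.082 ]
button [0.4622 0.3248 0.0286 0.005 ] [0.4603 0.3189 0.04  ]
A1 [0.6744 0.0497 0.0053 0.0028] [0.6708 0.0472 0.018 ]
A2 [0.6617 0.27   0.0053 0.0041] [0.6578 0.2647 0.018 ]
A3 [0.5778 0.0461 0.0065 0.007 ] [0.5752 0.0415 0.018 ]
A4 [0.5669 0.2661 0.007  0.0069] [0.5639 0.2599 0.018 ]
B1 [ 0.6852 -0.0768  0.0058  0.005 ] [ 0.6819 -0.0793  0.018 ]
B2 [ 0.6784 -0.2482  0.0061  0.0046] [ 0.6755 -0.2491  0.018 ]
B3 [ 0.5828 -0.2445  0.0058  0.0045] [ 0.5806 -0.2452  0.018 ]
B4 [ 0.5887 -0.0741  0.0028  0.0022] [ 0.5855 -0.0752  0.018 ]
[0.6169 0.1533 0.018 ] [-0.0556  0.9985] 0.21829572560633936
[ 0.6309 -0.1622  0.018 ] [-0.9805  0.1965] 0.0007182488934451294
-1.8991723923889081
[[0.4379 0.1915 0.036 ]
 [0.4135 0.2069 0.036 ]]
```

Emit:
apply_moves(steps=[{"jaw": 0.085, "travel": [-0.03, -0.02, 0], "delta_rot": [0, 0, 0.09]}, {"jaw": 0.085, "travel": [-0.44, -0.275, 0], "delta_rot": [0, 0, 1.276]}, {"jaw": 0.085, "travel": [-0.44, -0.275, 0], "delta_rot": [0, 0, 1.276]}, {"jaw": 0.085, "travel": [-0.44, -0.275, 0], "delta_rot": [0, 0, 1.276]}, {"jaw": 0.085, "travel": [-0.44, -0.275, 0], "delta_rot": [0, 0, 1.276]}, {"jaw": 0.085, "travel": [-0.44, -0.275, 0], "delta_rot": [0, 0, 1.276]}, {"jaw": 0.085, "travel": [-0.44, -0.275, 0], "delta_rot": [0, 0, 1.276]}, {"jaw": 0.085, "travel": [-0.44, -0.275, 0], "delta_rot": [0, 0, 1.276]}, {"jaw": 0.085, "travel": [-0.44, -0.275, 0], "delta_rot": [0, 0, 1.276]}, {"jaw": 0.085, "travel": [-0.44, -0.275, 0], "delta_rot": [0, 0, 1.276]}, {"jaw": 0.085, "travel": [-0.44, -0.275, 0], "delta_rot": [0, 0, 1.276]}, {"jaw": 0.085, "travel": [-0.44, -0.275, 0], "delta_rot": [0, 0, 1.276]}, {"jaw": 0.085, "travel": [-0.44, -0.275, 0], "delta_rot": [0, 0, 1.276]}, {"jaw": 0.085, "travel": [-0.44, -0.275, 0], "delta_rot": [0, 0, 1.276]}, {"jaw": 0.085, "travel": [-0.44, -0.275, 0], "delta_rot": [0, 0, 1.276]}, {"jaw": 0.085, "travel": [-0.44, -0.275, 0], "delta_rot": [0, 0, 1.276]}, {"jaw": 0.085, "travel": [-0.44, -0.275, 0], "delta_rot": [0, 0, 1.276]}])

```text
clock: 1.8
tool_pos: [0.5295, 0.2318, 0.2564]
tool_rot: [[-0.002, 1.0, 0.0], [1.0, 0.002, 0.0], [0.0, 0.0, -1.0]]
contact_force: [0.6, 0.7, -0.1]
finger_gap: 0.998
grasp_force: 0.0
```

```bash
cat >> h.py <<'E'
import pickle
def snap(n):
    o=bot.get_obs(); im=bot.get_image('wrist'); cv2.imwrite(f'pics/{n}.png',im); pickle.dump(o,open(f'pics/{n}.pkl','wb'))
def ob(n): return pickle.load(open(f'pics/{n}.pkl','rb'))
E
python3 -c "
from h import *
snap('w1')"
```

Emit:
apply_moves(steps=[{"jaw": 0.03, "travel": [-0.26, 0, 0], "delta_rot": [0, 0, 0]}, {"jaw": 0.03, "travel": [-0.26, 0, 0], "delta_rot": [0, 0, 0]}, {"jaw": 0.03, "travel": [-0.26, 0, 0], "delta_rot": [0, 0, 0]}, {"jaw": 0.03, "travel": [-0.26, 0, 0], "delta_rot": [0, 0, 0]}, {"jaw": 0.03, "travel": [-0.26, 0, 0], "delta_rot": [0, 0, 0]}, {"jaw": 0.03, "travel": [-0.26, 0, 0], "delta_rot": [0, 0, 0]}, {"jaw": 0.03, "travel": [-0.26, 0, 0], "delta_rot": [0, 0, 0]}, {"jaw": 0.03, "travel": [-0.26, 0, 0], "delta_rot": [0, 0, 0]}, {"jaw": 0.03, "travel": [-0.26, 0, 0], "delta_rot": [0, 0, 0]}, {"jaw": 0.03, "travel": [-0.26, 0, 0], "delta_rot": [0, 0, 0]}])

```text
clock: 2.85
tool_pos: [0.5301, -0.027, 0.2561]
tool_rot: [[-0.003, 1.0, -0.0], [1.0, 0.003, 0.0], [0.0, -0.0, -1.0]]
contact_force: [-0.7, 0.5, 1.2]
finger_gap: 0.352
grasp_force: 0.0
```

```bash
python3 -c "
from h import *
snap('w2')"
```

```text
(no output)
```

View pics/w1.png

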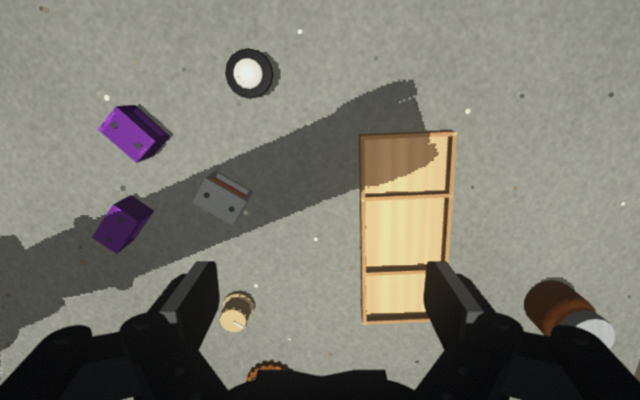

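View pics/w2.png

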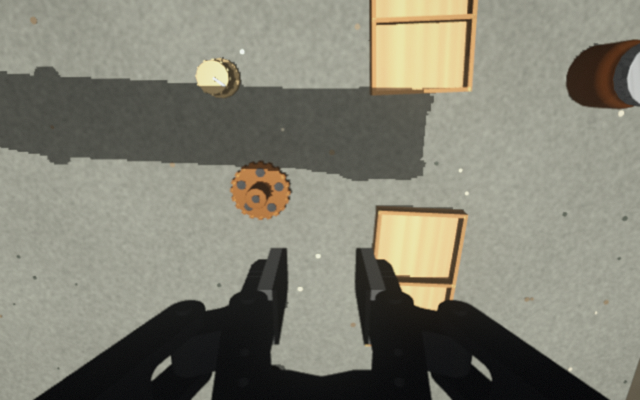

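w1 shows the solenoid with holes at (211,196) and (231,209), the knob top at (235,320), tray three with corners (360,134), (456,131) and (363,323), and the button at (248,73). w2 shows the knob top at (213,75), the wheel hub top at (256,198), tray two's corners at (377,207) and (466,212), and tray three's end at (371,94) and (470,91). The fingertips (rows 250 and 263) show the tip reach at about 20 mm for a 30 mm gap and about 7 mm when open.

Run:
```python
from h import *
np.set_printoptions(suppress=True,precision=4)
a,b=ob('w1'),ob('w2')
print('tri knob, tray3 corners',tri('wrist',[(235,320),(363,323)],'wrist',[(213,75),(371,94)],a,b))
print('w1 sol holes',onz('wrist',[(211,196),(231,209)],.036,a),'knob',onz('wrist',[(235,320)],.034,a),'button',onz('wrist',[(248,73)],.04,a))
q=[(360,134),(456,131),(363,323)];print('A4,A2,A3',onz('wrist',q,.018,a))
print('w2 knob',onz('wrist',[(213,75)],.034,b),'hub',onz('wrist',[(257,198)],.036,b))
print('A3,A1,B4,B1',onz('wrist',[(371,94),(470,91),(377,207),(466,212)],.018,b))
t=lambda x,y:(x*.3+170,y*.3+165)
print('tri with top: holes,knob,hub',tri('wrist',[(211,196),(231,209)],'top',[t(164,298),t(185,271)],a),tri('wrist',[(213,75),(257,198)],'top',[t(341,291),t(475,264)],b))
```

```text
tri knob, tray3 corners [[0.4326 0.0612 0.0342 0.0014]
 [0.5785 0.0448 0.0164 0.0011]]
w1 sol holes [[0.4202 0.2064 0.036 ]
 [0.4392 0.1928 0.036 ]] knob [[0.4333 0.0612 0.034 ]] button [[0.4645 0.3215 0.04  ]]
A4,A2,A3 [[0.568  0.2653 0.018 ]
 [0.6632 0.2685 0.018 ]
 [0.5788 0.0459 0.018 ]]
w2 knob [[0.4318 0.0612 0.034 ]] hub [[ 0.4665 -0.0545  0.036 ]]
A3,A1,B4,B1 [[ 0.5777  0.0448  0.018 ]
 [ 0.6729  0.0481  0.018 ]
 [ 0.5889 -0.0694  0.018 ]
 [ 0.6838 -0.0747  0.018 ]]
tri with top: holes,knob,hub [[0.4161 0.2064 0.0301 0.0055]
 [0.4383 0.192  0.0333 0.0002]] [[ 0.4308  0.0591  0.0293  0.0046]
 [ 0.4639 -0.0572  0.0251  0.0015]]
```

Emit:
apply_moves(force=35, steps=[{"jaw": 0.052, "travel": [0.088, -0.0975, 0.05], "delta_rot": [0, 0, 0]}, {"jaw": 0.052, "travel": [0.088, -0.0975, 0.09], "delta_rot": [0, 0, 0]}, {"jaw": 0.052, "travel": [0.088, -0.0975, 0.13], "delta_rot": [0, 0, 0]}, {"jaw": 0.052, "travel": [0.088, -0.0975, 0.15], "delta_rot": [0, 0, 0]}, {"jaw": 0.052, "travel": [0.088, -0.0975, 0.17], "delta_rot": [0, 0, 0]}, {"jaw": 0.052, "travel": [0.088, -0.0975, 0.19], "delta_rot": [0, 0, 0]}, {"jaw": 0.052, "travel": [0.088, -0.0975, 0.205], "delta_rot": [0, 0, 0]}, {"jaw": 0.052, "travel": [0.088, -0.0975, 0.218], "delta_rot": [0, 0, 0]}, {"jaw": 0.052, "travel": [0.088, -0.0975, 0.225], "delta_rot": [0, 0, 0]}, {"jaw": 0.052, "travel": [0.088, -0.0975, 0.225], "delta_rot": [0, 0, 0]}, {"jaw": 0.02, "travel": [0.088, -0.0975, 0.225], "delta_rot": [0, 0, 0]}, {"jaw": 0.02, "travel": [0.088, -0.0975, 0.225], "delta_rot": [0, 0, 0]}, {"jaw": 0.02, "travel": [0.088, -0.0975, 0.225], "delta_rot": [0, 0, 0]}, {"jaw": 0.02, "travel": [0.088, -0.0975, 0.225], "delta_rot": [0, 0, 0]}, {"jaw": 0.02, "travel": [0.088, -0.0975, 0.225], "delta_rot": [0, 0, 0]}, {"jaw": 0.02, "travel": [0.088, -0.0975, 0.225], "delta_rot": [0, 0, 0]}])

```text
clock: 4.5
tool_pos: [0.4328, 0.0594, 0.0331]
tool_rot: [[-0.0, 1.0, -0.0], [1.0, 0.0, 0.001], [0.001, -0.0, -1.0]]
contact_force: [-4.8, -0.9, 11.9]
finger_gap: 0.354
grasp_force: 28.4
```

Emit:
apply_moves(steps=[{"jaw": 0.02, "travel": [0, 0, -0.015], "delta_rot": [0, 0, 0]}, {"jaw": 0.02, "travel": [0, 0, -0.045], "delta_rot": [0, 0, 0]}, {"jaw": 0.02, "travel": [-0.02, 0.023, -0.08], "delta_rot": [0, 0, 0]}, {"jaw": 0.02, "travel": [-0.045, 0.053, -0.09], "delta_rot": [0, 0, 0]}, {"jaw": 0.02, "travel": [-0.075, 0.087, -0.09], "delta_rot": [0, 0, 0]}, {"jaw": 0.02, "travel": [-0.105, 0.122, -0.09], "delta_rot": [0, 0, 0]}, {"jaw": 0.02, "travel": [-0.135, 0.157, -0.09], "delta_rot": [0, 0, 0]}, {"jaw": 0.02, "travel": [-0.16, 0.186, -0.08], "delta_rot": [0, 0, 0]}, {"jaw": 0.02, "travel": [-0.175, 0.203, -0.06], "delta_rot": [0, 0, 0]}, {"jaw": 0.02, "travel": [-0.175, 0.203, -0.04], "delta_rot": [0, 0, 0]}, {"jaw": 0.02, "travel": [-0.175, 0.203, -0.025], "delta_rot": [0, 0, 0]}, {"jaw": 0.02, "travel": [-0.175, 0.203, -0.015], "delta_rot": [0, 0, 0]}, {"jaw": 0.02, "travel": [-0.175, 0.203, -0.01], "delta_rot": [0, 0, 0]}, {"jaw": 0.02, "travel": [-0.175, 0.203, -0.0065], "delta_rot": [0, 0, 0]}, {"jaw": 0.02, "travel": [-0.175, 0.203, -0.0065], "delta_rot": [0, 0, 0]}])

```text
clock: 6.0
tool_pos: [0.6361, -0.1156, 0.039]
tool_rot: [[-0.001, 1.0, 0.002], [1.0, 0.001, 0.0], [0.0, 0.002, -1.0]]
contact_force: [0.4, 0.2, 0.5]
finger_gap: 0.33
grasp_force: 42.1
```

Emit:
apply_moves(steps=[{"jaw": 0.02, "travel": [0, 0, 0.002], "delta_rot": [0, 0, 0]}, {"jaw": 0.06, "travel": [0, 0, 0.002], "delta_rot": [0, 0, 0]}, {"jaw": 0.06, "travel": [0, 0, 0.002], "delta_rot": [0, 0, 0]}, {"jaw": 0.06, "travel": [0, 0, 0.002], "delta_rot": [0, 0, 0]}, {"jaw": 0.06, "travel": [0, 0, 0.002], "delta_rot": [0, 0, 0]}, {"jaw": 0.06, "travel": [0, 0, -0.02], "delta_rot": [0, 0, 0]}, {"jaw": 0.06, "travel": [0, 0, -0.06], "delta_rot": [0, 0, 0]}, {"jaw": 0.042, "travel": [0.015, -0.042, -0.075], "delta_rot": [0, 0, 0]}, {"jaw": 0.042, "travel": [0.03, -0.085, -0.075], "delta_rot": [0, 0, 0]}, {"jaw": 0.042, "travel": [0.045, -0.127, -0.075], "delta_rot": [0, 0, 0]}, {"jaw": 0.042, "travel": [0.0595, -0.169, -0.075], "delta_rot": [0, 0, 0]}, {"jaw": 0.042, "travel": [0.0595, -0.169, -0.05], "delta_rot": [0, 0, 0]}, {"jaw": 0.042, "travel": [0.0595, -0.169, -0.03], "delta_rot": [0, 0, 0]}, {"jaw": 0.042, "travel": [0.0595, -0.169, -0.015], "delta_rot": [0, 0, 0]}, {"jaw": 0.042, "travel": [0.0595, -0.169, -0.003], "delta_rot": [0, 0, 0]}, {"jaw": 0.042, "travel": [0.0595, -0.169, -0.001], "delta_rot": [0, 0, 0]}, {"jaw": 0.042, "travel": [0.0595, -0.169, -0.001], "delta_rot": [0, 0, 0]}])

```text
clock: 7.7
tool_pos: [0.4665, -0.0568, 0.0387]
tool_rot: [[0.0, 1.0, -0.001], [1.0, -0.0, -0.0], [-0.0, -0.001, -1.0]]
contact_force: [1.0, -0.6, 0.7]
finger_gap: 0.491
grasp_force: 0.0
```

Run:
```python
from h import *
snap('w3'); s=bot.get_image('scene')
cv2.imwrite('pics/m3.png',np.vstack([cv2.imread('pics/w3.png')[100:400,120:520],cv2.resize(s[130:270,205:405],(400,280),interpolation=cv2.INTER_CUBIC)]))
```

```text
(no output)
```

View pics/m3.png

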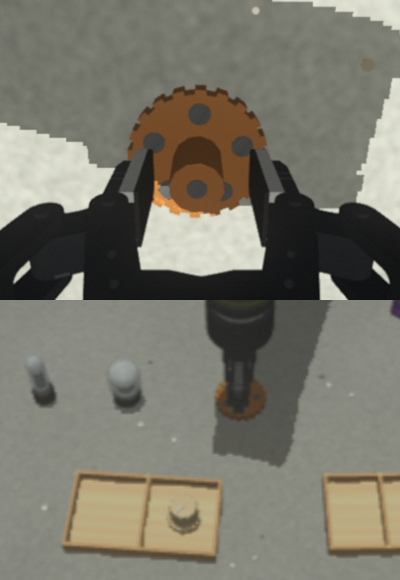

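Emit:
apply_moves(force=70, steps=[{"jaw": 0.01, "travel": [0, 0, 0], "delta_rot": [0, 0, 0]}, {"jaw": 0.01, "travel": [0, 0, 0], "delta_rot": [0, 0, 0]}, {"jaw": 0.01, "travel": [0, 0, 0], "delta_rot": [0, 0, 0]}, {"jaw": 0.01, "travel": [0, 0, 0], "delta_rot": [0, 0, 0]}, {"jaw": 0.01, "travel": [0, 0, -0.015], "delta_rot": [0, 0, 0]}, {"jaw": 0.01, "travel": [0, 0, -0.045], "delta_rot": [0, 0, 0]}, {"jaw": 0.01, "travel": [0.025, 0.018, -0.07], "delta_rot": [0, 0, 0]}, {"jaw": 0.01, "travel": [0.055, 0.04, -0.075], "delta_rot": [0, 0, 0]}, {"jaw": 0.01, "travel": [0.09, 0.065, -0.075], "delta_rot": [0, 0, 0]}, {"jaw": 0.01, "travel": [0.125, 0.09, -0.075], "delta_rot": [0, 0, 0]}, {"jaw": 0.01, "travel": [0.16, 0.115, -0.075], "delta_rot": [0, 0, 0]}, {"jaw": 0.01, "travel": [0.195, 0.14, -0.07], "delta_rot": [0, 0, 0]}, {"jaw": 0.01, "travel": [0.214, 0.154, -0.055], "delta_rot": [0, 0, 0]}, {"jaw": 0.01, "travel": [0.214, 0.154, -0.035], "delta_rot": [0, 0, 0]}, {"jaw": 0.01, "travel": [0.214, 0.154, -0.022], "delta_rot": [0, 0, 0]}, {"jaw": 0.01, "travel": [0.214, 0.154, -0.012], "delta_rot": [0, 0, 0]}, {"jaw": 0.01, "travel": [0.214, 0.154, -0.007], "delta_rot": [0, 0, 0]}, {"jaw": 0.01, "travel": [0.214, 0.154, -0.005], "delta_rot": [0, 0, 0]}, {"jaw": 0.01, "travel": [0.214, 0.154, -0.005], "delta_rot": [0, 0, 0]}])

```text
clock: 9.7
tool_pos: [0.6208, 0.1571, 0.0445]
tool_rot: [[0.001, 1.0, 0.001], [1.0, -0.001, 0.0], [0.0, 0.001, -1.0]]
contact_force: [0.4, -1.1, -1.3]
finger_gap: 0.229
grasp_force: 68.8
```

Emit:
apply_moves(steps=[{"jaw": 0.01, "travel": [0, 0, 0.002], "delta_rot": [0, 0, 0]}, {"jaw": 0.05, "travel": [0, 0, 0.002], "delta_rot": [0, 0, 0]}, {"jaw": 0.05, "travel": [0, 0, 0.002], "delta_rot": [0, 0, 0]}, {"jaw": 0.05, "travel": [0, 0, 0.002], "delta_rot": [0, 0, 0]}, {"jaw": 0.05, "travel": [0, 0, 0.002], "delta_rot": [0, 0, 0]}, {"jaw": 0.055, "travel": [0, 0, -0.02], "delta_rot": [0, 0, 0]}, {"jaw": 0.055, "travel": [0, 0, -0.06], "delta_rot": [0, 0, 0]}, {"jaw": 0.055, "travel": [0.011, -0.048, -0.08], "delta_rot": [0, 0, -0.14]}, {"jaw": 0.055, "travel": [0.022, -0.096, -0.08], "delta_rot": [0, 0, -0.28]}, {"jaw": 0.055, "travel": [0.033, -0.144, -0.08], "delta_rot": [0, 0, -0.42]}, {"jaw": 0.055, "travel": [0.043, -0.191, -0.08], "delta_rot": [0, 0, -0.56]}, {"jaw": 0.055, "travel": [0.043, -0.191, -0.08], "delta_rot": [0, 0, -0.7]}, {"jaw": 0.055, "travel": [0.043, -0.191, -0.08], "delta_rot": [0, 0, -0.84]}, {"jaw": 0.055, "travel": [0.043, -0.191, -0.07], "delta_rot": [0, 0, -0.977]}, {"jaw": 0.055, "travel": [0.043, -0.191, -0.06], "delta_rot": [0, 0, -0.977]}, {"jaw": 0.055, "travel": [0.043, -0.191, -0.06], "delta_rot": [0, 0, -0.977]}])

```text
clock: 11.3
tool_pos: [0.4285, 0.1998, 0.1024]
tool_rot: [[-0.827, 0.562, -0.002], [0.562, 0.827, -0.002], [0.001, -0.003, -1.0]]
contact_force: [0.3, -0.5, 0.4]
finger_gap: 0.639
grasp_force: 0.0
```

Run:
```python
from h import *
snap('w4'); s=bot.get_image('scene')
cv2.imwrite('pics/m4.png',np.vstack([cv2.imread('pics/w4.png'),cv2.resize(s[130:265,350:550],None,fx=1.48,fy=1.48,interpolation=cv2.INTER_CUBIC)[:,:296].copy() if 0 else cv2.copyMakeBorder(cv2.resize(s[130:265,350:550],(296,200)),0,0,0,344,0)]))
```

```text
(no output)
```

View pics/m4.png

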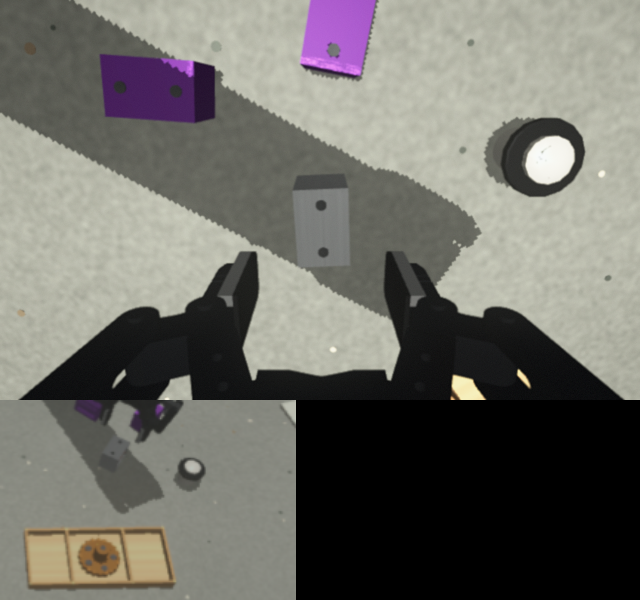

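w4 shows the grey solenoid between the fingers, holes at (321,205) and (323,253), roughly aligned. The wheel is in the middle compartment, hub up.

Run:
```python
from h import *
np.set_printoptions(suppress=True,precision=4)
a=ob('w4'); p=onz('wrist',[(321,205),(323,253),(294,190),(349,187),(298,267),(350,265)],.036,a); q=(p-a['tool_pos'])@a['tool_rot']; print(p[:2],q)
print(q[2:].mean(0))
```

```text
[[0.4155 0.2077 0.036 ]
 [0.4397 0.1926 0.036 ]] [[ 0.0152 -0.0006  0.0664]
 [-0.0133  0.0005  0.0664]
 [ 0.0236 -0.0151  0.0665]
 [ 0.0253  0.0144  0.0664]
 [-0.0222 -0.0138  0.0664]
 [-0.0209  0.016   0.0663]]
[0.0015 0.0004 0.0664]
```

Emit:
apply_moves(force=70, steps=[{"jaw": 0.055, "travel": [0.001, 0.0005, 0.02], "delta_rot": [0, 0, -0.035]}, {"jaw": 0.055, "travel": [0.001, 0.0005, 0.045], "delta_rot": [0, 0, -0.035]}, {"jaw": 0.055, "travel": [0.001, 0.0005, 0.062], "delta_rot": [0, 0, -0.035]}, {"jaw": 0.055, "travel": [0.001, 0.0005, 0.072], "delta_rot": [0, 0, -0.035]}, {"jaw": 0.055, "travel": [0.001, 0.0005, 0.0745], "delta_rot": [0, 0, -0.035]}, {"jaw": 0.055, "travel": [0.001, 0.0005, 0.0745], "delta_rot": [0, 0, -0.035]}, {"jaw": 0.01, "travel": [0.001, 0.0005, 0.0745], "delta_rot": [0, 0, -0.035]}, {"jaw": 0.01, "travel": [0.001, 0.0005, 0.0745], "delta_rot": [0, 0, -0.035]}, {"jaw": 0.01, "travel": [0.001, 0.0005, 0.0745], "delta_rot": [0, 0, -0.035]}, {"jaw": 0.01, "travel": [0.001, 0.0005, 0.0745], "delta_rot": [0, 0, -0.035]}, {"jaw": 0.01, "travel": [0.001, 0.0005, 0.0745], "delta_rot": [0, 0, -0.035]}, {"jaw": 0.01, "travel": [0.001, 0.0005, 0.0745], "delta_rot": [0, 0, -0.035]}])

```text
clock: 12.6
tool_pos: [0.4298, 0.202, 0.0304]
tool_rot: [[-0.848, 0.53, 0.002], [0.53, 0.848, 0.001], [-0.001, 0.002, -1.0]]
contact_force: [0.3, 0.3, 6.3]
finger_gap: 0.345
grasp_force: 69.8
```

Emit:
apply_moves(steps=[{"jaw": 0.01, "travel": [0, 0, -0.015], "delta_rot": [0, 0, 0]}, {"jaw": 0.01, "travel": [0, 0, -0.045], "delta_rot": [0, 0, 0]}, {"jaw": 0.01, "travel": [-0.018, 0.016, -0.075], "delta_rot": [0, 0, 0.12]}, {"jaw": 0.01, "travel": [-0.04, 0.035, -0.08], "delta_rot": [0, 0, 0.26]}, {"jaw": 0.01, "travel": [-0.064, 0.056, -0.08], "delta_rot": [0, 0, 0.4]}, {"jaw": 0.01, "travel": [-0.088, 0.078, -0.08], "delta_rot": [0, 0, 0.54]}, {"jaw": 0.01, "travel": [-0.112, 0.1, -0.08], "delta_rot": [0, 0, 0.68]}, {"jaw": 0.01, "travel": [-0.132, 0.117, -0.08], "delta_rot": [0, 0, 0.82]}, {"jaw": 0.01, "travel": [-0.142, 0.1255, -0.075], "delta_rot": [0, 0, 0.93]}, {"jaw": 0.01, "travel": [-0.142, 0.1255, -0.06], "delta_rot": [0, 0, 0.967]}, {"jaw": 0.01, "travel": [-0.142, 0.1255, -0.04], "delta_rot": [0, 0, 0.967]}, {"jaw": 0.01, "travel": [-0.142, 0.1255, -0.035], "delta_rot": [0, 0, 0.967]}, {"jaw": 0.01, "travel": [-0.142, 0.1255, -0.035], "delta_rot": [0, 0, 0.967]}])

```text
clock: 13.9
tool_pos: [0.6137, 0.2323, 0.0624]
tool_rot: [[-0.046, 0.999, -0.004], [0.999, 0.046, -0.001], [-0.001, -0.004, -1.0]]
contact_force: [0.3, 0.4, -1.1]
finger_gap: 0.339
grasp_force: 69.4
```

Emit:
apply_moves(steps=[{"jaw": 0.01, "travel": [0, 0.002, 0.012], "delta_rot": [0, 0, 0]}, {"jaw": 0.01, "travel": [0, 0.002, 0.02], "delta_rot": [0, 0, 0]}, {"jaw": 0.01, "travel": [0, 0.002, 0.024], "delta_rot": [0, 0, 0]}, {"jaw": 0.01, "travel": [0, 0.002, 0.0265], "delta_rot": [0, 0, 0]}, {"jaw": 0.01, "travel": [0, 0.002, 0.0275], "delta_rot": [0, 0, 0]}, {"jaw": 0.01, "travel": [0, 0.002, 0.0275], "delta_rot": [0, 0, 0]}])

```text
clock: 14.5
tool_pos: [0.618, 0.2327, 0.0369]
tool_rot: [[-0.045, 0.999, 0.0], [0.999, 0.045, 0.0], [0.0, 0.0, -1.0]]
contact_force: [0.4, -1.3, -1.5]
finger_gap: 0.342
grasp_force: 69.5
```

Emit:
apply_moves(force=25, steps=[{"jaw": 0.01, "travel": [0, 0, 0.0025], "delta_rot": [0, 0, 0]}, {"jaw": 0.046, "travel": [0, 0, 0.0025], "delta_rot": [0, 0, 0]}, {"jaw": 0.046, "travel": [0, 0, 0.0025], "delta_rot": [0, 0, 0]}, {"jaw": 0.046, "travel": [0, 0, 0.0025], "delta_rot": [0, 0, 0]}, {"jaw": 0.046, "travel": [0, 0, 0.001], "delta_rot": [0, 0, 0]}, {"jaw": 0.046, "travel": [0, 0, -0.02], "delta_rot": [0, 0, 0]}, {"jaw": 0.046, "travel": [0, 0, -0.065], "delta_rot": [0, 0, 0]}, {"jaw": 0.085, "travel": [-0.02, -0.007, -0.11], "delta_rot": [0, 0, 0]}, {"jaw": 0.085, "travel": [-0.521, -0.1746, -0.173], "delta_rot": [0, 0, 0.045]}, {"jaw": 0.085, "travel": [-0.521, -0.1746, -0.173], "delta_rot": [0, 0, 0.045]}, {"jaw": 0.085, "travel": [-0.521, -0.1746, -0.173], "delta_rot": [0, 0, 0.045]}, {"jaw": 0.085, "travel": [-0.521, -0.1746, -0.173], "delta_rot": [0, 0, 0.045]}, {"jaw": 0.085, "travel": [-0.521, -0.1746, -0.173], "delta_rot": [0, 0, 0.045]}, {"jaw": 0.085, "travel": [-0.521, -0.1746, -0.173], "delta_rot": [0, 0, 0.045]}, {"jaw": 0.085, "travel": [-0.521, -0.1746, -0.173], "delta_rot": [0, 0, 0.045]}, {"jaw": 0.085, "travel": [-0.521, -0.1746, -0.173], "delta_rot": [0, 0, 0.045]}, {"jaw": 0.085, "travel": [-0.521, -0.1746, -0.173], "delta_rot": [0, 0, 0.045]}, {"jaw": 0.085, "travel": [-0.521, -0.1746, -0.173], "delta_rot": [0, 0, 0.045]}, {"jaw": 0.085, "travel": [-0.521, -0.1746, -0.173], "delta_rot": [0, 0, 0.045]}, {"jaw": 0.085, "travel": [-0.521, -0.1746, -0.173], "delta_rot": [0, 0, 0.045]}])

```text
clock: 16.5
tool_pos: [0.4642, -0.3019, 0.2113]
tool_rot: [[0.01, 1.0, 0.001], [1.0, -0.01, -0.003], [-0.003, 0.001, -1.0]]
contact_force: [0.3, -0.3, -0.9]
finger_gap: 0.995
grasp_force: 0.0
```

Emit:
apply_moves(steps=[{"jaw": 0.085, "travel": [0, 0, 0], "delta_rot": [0, 0, 0]}, {"jaw": 0.085, "travel": [0, 0, 0], "delta_rot": [0, 0, 0]}])

```text
clock: 16.7
tool_pos: [0.4676, -0.2941, 0.2096]
tool_rot: [[-0.002, 1.0, 0.0], [1.0, 0.002, 0.001], [0.001, 0.0, -1.0]]
contact_force: [0.5, -0.4, 0.0]
finger_gap: 0.994
grasp_force: 0.0
```

Run:
```python
from h import *
snap('w5'); s=bot.get_image('scene')
cv2.imwrite('pics/m5.png',np.vstack([cv2.imread('pics/w5.png'),cv2.resize(s[130:265,205:632],(640,200))]))
```

```text
(no output)
```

View pics/m5.png

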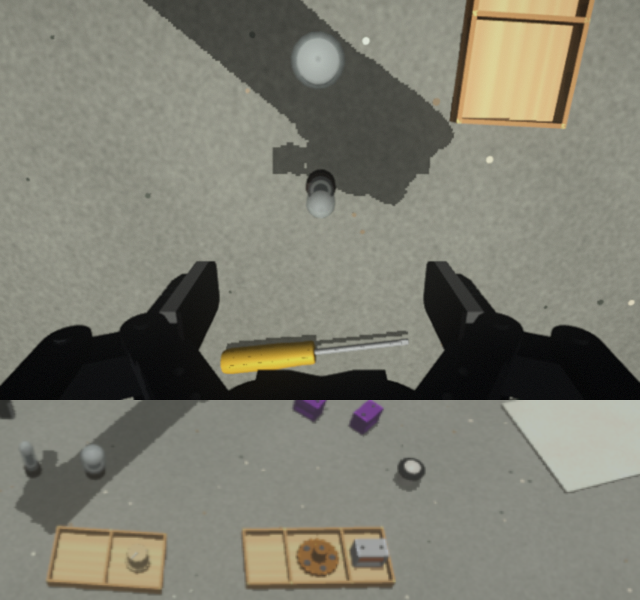

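Run:
```python
from h import *
np.set_printoptions(suppress=True,precision=4)
a=ob('w5'); t=lambda x,y:(x*.3+170,y*.3+165)
print('slim tip,base',onz('wrist',[(320.5,204),(320.5,184)],[.076,.016],a))
print('stubby bulb/tip',onz('wrist',[(318,60),(318,60)],[.043,.066],a))
print('B3,B2',onz('wrist',[(458,122),(567,127)],.018,a))
print(tri('wrist',[(318,60),(320.5,204)],'top',[t(641,272),t(769,276)],a))
```

```text
slim tip,base [[ 0.467  -0.3     0.076 ]
 [ 0.4669 -0.3001  0.016 ]]
stubby bulb/tip [[ 0.465  -0.1975  0.043 ]
 [ 0.4652 -0.1993  0.066 ]]
B3,B2 [[ 0.5845 -0.2447  0.018 ]
 [ 0.68   -0.2483  0.018 ]]
[[ 0.4645 -0.1983  0.0477  0.0015]
 [ 0.4671 -0.3064  0.0561  0.0003]]
```

Emit:
apply_moves(force=25, steps=[{"jaw": 0.048, "travel": [-0.006, -0.0005, 0.01], "delta_rot": [0, 0, 0]}, {"jaw": 0.048, "travel": [-0.006, -0.0005, 0.03], "delta_rot": [0, 0, 0]}, {"jaw": 0.048, "travel": [-0.006, -0.0005, 0.055], "delta_rot": [0, 0, 0]}, {"jaw": 0.048, "travel": [-0.006, -0.0005, 0.08], "delta_rot": [0, 0, 0]}, {"jaw": 0.048, "travel": [-0.006, -0.0005, 0.105], "delta_rot": [0, 0, 0]}, {"jaw": 0.048, "travel": [-0.006, -0.0005, 0.125], "delta_rot": [0, 0, 0]}, {"jaw": 0.048, "travel": [-0.006, -0.0005, 0.142], "delta_rot": [0, 0, 0]}, {"jaw": 0.048, "travel": [-0.006, -0.0005, 0.155], "delta_rot": [0, 0, 0]}, {"jaw": 0.048, "travel": [-0.006, -0.0005, 0.1615], "delta_rot": [0, 0, 0]}, {"jaw": 0.048, "travel": [-0.006, -0.0005, 0.1615], "delta_rot": [0, 0, 0]}, {"jaw": 0.035, "travel": [-0.006, -0.0005, 0.1615], "delta_rot": [0, 0, 0]}, {"jaw": 0.03, "travel": [-0.006, -0.0005, 0.1615], "delta_rot": [0, 0, 0]}, {"jaw": 0.026, "travel": [-0.006, -0.0005, 0.1615], "delta_rot": [0, 0, 0]}, {"jaw": 0.022, "travel": [-0.006, -0.0005, 0.1615], "delta_rot": [0, 0, 0]}, {"jaw": 0.01, "travel": [-0.006, -0.0005, 0.1615], "delta_rot": [0, 0, 0]}, {"jaw": 0.01, "travel": [-0.006, -0.0005, 0.1615], "delta_rot": [0, 0, 0]}, {"jaw": 0.01, "travel": [-0.006, -0.0005, 0.1615], "delta_rot": [0, 0, 0]}])

```text
clock: 18.5
tool_pos: [0.467, -0.3019, 0.049]
tool_rot: [[-0.0, 1.0, 0.001], [1.0, 0.0, -0.0], [-0.0, 0.001, -1.0]]
contact_force: [-0.7, 0.9, 5.4]
finger_gap: 0.26
grasp_force: 24.5
```

Emit:
apply_moves(steps=[{"jaw": 0.01, "travel": [0, 0, -0.008], "delta_rot": [0, 0, 0]}, {"jaw": 0.01, "travel": [0, 0, -0.025], "delta_rot": [0, 0, 0]}, {"jaw": 0.01, "travel": [0, 0, -0.055], "delta_rot": [0, 0, 0]}, {"jaw": 0.01, "travel": [0.0, 0.01, -0.085], "delta_rot": [0, 0, 0]}, {"jaw": 0.01, "travel": [0.01, 0.025, -0.1], "delta_rot": [0, 0, 0]}, {"jaw": 0.01, "travel": [0.03, 0.04, -0.1], "delta_rot": [0, 0, 0]}, {"jaw": 0.01, "travel": [0.06, 0.053, -0.1], "delta_rot": [0, 0, 0]}, {"jaw": 0.01, "travel": [0.095, 0.066, -0.1], "delta_rot": [0, 0, 0]}, {"jaw": 0.01, "travel": [0.135, 0.079, -0.1], "delta_rot": [0, 0, 0]}, {"jaw": 0.01, "travel": [0.175, 0.092, -0.1], "delta_rot": [0, 0, 0]}, {"jaw": 0.01, "travel": [0.215, 0.105, -0.1], "delta_rot": [0, 0, 0]}, {"jaw": 0.01, "travel": [0.255, 0.118, -0.1], "delta_rot": [0, 0, 0]}, {"jaw": 0.01, "travel": [0.295, 0.131, -0.1], "delta_rot": [0, 0, 0]}, {"jaw": 0.01, "travel": [0.33, 0.143, -0.1], "delta_rot": [0, 0, 0]}, {"jaw": 0.01, "travel": [0.36, 0.152, -0.1], "delta_rot": [0, 0, 0]}, {"jaw": 0.01, "travel": [0.377, 0.156, -0.1], "delta_rot": [0, 0, 0]}, {"jaw": 0.01, "travel": [0.383, 0.157, -0.095], "delta_rot": [0, 0, 0]}, {"jaw": 0.01, "travel": [0.383, 0.157, -0.08], "delta_rot": [0, 0, 0]}, {"jaw": 0.01, "travel": [0.383, 0.157, -0.06], "delta_rot": [0, 0, 0]}, {"jaw": 0.01, "travel": [0.383, 0.157, -0.045], "delta_rot": [0, 0, 0]}])

```text
clock: 20.5
tool_pos: [0.6222, 0.0784, 0.0914]
tool_rot: [[0.003, 1.0, -0.002], [1.0, -0.003, -0.002], [-0.002, -0.002, -1.0]]
contact_force: [0.2, 0.5, -0.9]
finger_gap: 0.259
grasp_force: 24.5
```

Emit:
apply_moves(steps=[{"jaw": 0.01, "travel": [0.001, 0.001, 0.01], "delta_rot": [0, 0, 0]}, {"jaw": 0.01, "travel": [0.001, 0.001, 0.02], "delta_rot": [0, 0, 0]}, {"jaw": 0.01, "travel": [0.001, 0.001, 0.029], "delta_rot": [0, 0, 0]}, {"jaw": 0.01, "travel": [0.001, 0.001, 0.034], "delta_rot": [0, 0, 0]}, {"jaw": 0.01, "travel": [0.001, 0.001, 0.037], "delta_rot": [0, 0, 0]}, {"jaw": 0.01, "travel": [0.001, 0.001, 0.0385], "delta_rot": [0, 0, 0]}, {"jaw": 0.01, "travel": [0.001, 0.001, 0.0395], "delta_rot": [0, 0, 0]}, {"jaw": 0.01, "travel": [0.001, 0.001, 0.0395], "delta_rot": [0, 0, 0]}])

```text
clock: 21.3
tool_pos: [0.6246, 0.0824, 0.0541]
tool_rot: [[-0.0, 1.0, 0.001], [1.0, 0.0, 0.0], [0.0, 0.001, -1.0]]
contact_force: [-0.0, 0.1, -1.2]
finger_gap: 0.257
grasp_force: 24.5
```

Emit:
apply_moves(steps=[{"jaw": 0.01, "travel": [0, 0, 0.001], "delta_rot": [0, 0, 0]}, {"jaw": 0.01, "travel": [0, 0, 0.0018], "delta_rot": [0, 0, 0]}, {"jaw": 0.01, "travel": [0, 0, 0.0018], "delta_rot": [0, 0, 0]}])

```text
clock: 21.6
tool_pos: [0.6248, 0.0825, 0.0531]
tool_rot: [[-0.0, 1.0, 0.001], [1.0, 0.0, 0.001], [0.001, 0.001, -1.0]]
contact_force: [-2.3, -0.0, 5.3]
finger_gap: 0.254
grasp_force: 24.9
```

Emit:
apply_moves(steps=[{"jaw": 0.025, "travel": [0, 0, 0.0015], "delta_rot": [0, 0, 0]}, {"jaw": 0.03, "travel": [0, 0, 0.001], "delta_rot": [0, 0, 0]}, {"jaw": 0.038, "travel": [0, 0, 0], "delta_rot": [0, 0, 0]}, {"jaw": 0.046, "travel": [0, 0, 0], "delta_rot": [0, 0, 0]}, {"jaw": 0.05, "travel": [0, 0, 0], "delta_rot": [0, 0, 0]}, {"jaw": 0.05, "travel": [0, 0, -0.012], "delta_rot": [0, 0, 0]}, {"jaw": 0.05, "travel": [0, 0, -0.04], "delta_rot": [0, 0, 0]}, {"jaw": 0.05, "travel": [0, 0, -0.08], "delta_rot": [0, 0, 0]}, {"jaw": 0.05, "travel": [0, 0, -0.105], "delta_rot": [0, 0, 0]}, {"jaw": 0.066, "travel": [-0.03, -0.017, -0.105], "delta_rot": [0, 0, 0]}, {"jaw": 0.066, "travel": [-0.07, -0.04, -0.105], "delta_rot": [0, 0, 0]}, {"jaw": 0.066, "travel": [-0.112, -0.064, -0.105], "delta_rot": [0, 0, 0]}, {"jaw": 0.066, "travel": [-0.154, -0.088, -0.105], "delta_rot": [0, 0, 0]}, {"jaw": 0.066, "travel": [-0.196, -0.112, -0.105], "delta_rot": [0, 0, 0]}, {"jaw": 0.066, "travel": [-0.238, -0.136, -0.105], "delta_rot": [0, 0, 0]}, {"jaw": 0.066, "travel": [-0.268, -0.153, -0.105], "delta_rot": [0, 0, 0]}, {"jaw": 0.066, "travel": [-0.28, -0.16, -0.105], "delta_rot": [0, 0, 0]}, {"jaw": 0.066, "travel": [-0.28, -0.16, -0.095], "delta_rot": [0, 0, 0]}, {"jaw": 0.066, "travel": [-0.28, -0.16, -0.085], "delta_rot": [0, 0, 0]}, {"jaw": 0.066, "travel": [-0.28, -0.16, -0.085], "delta_rot": [0, 0, 0]}])

```text
clock: 23.6
tool_pos: [0.4643, -0.1952, 0.1351]
tool_rot: [[-0.003, 1.0, -0.003], [1.0, 0.003, 0.001], [0.001, -0.003, -1.0]]
contact_force: [-0.5, 0.4, -0.4]
finger_gap: 0.772
grasp_force: 0.0
```

Run:
```python
from h import *
snap('w6'); s=bot.get_image('scene')
cv2.imwrite('pics/m6.png',np.vstack([cv2.imread('pics/w6.png'),cv2.resize(s[130:265,205:505],(444,200))[:,:444] if 0 else cv2.copyMakeBorder(cv2.resize(s[130:265,205:505],(444,200)),0,0,0,196,0)]))
```

```text
(no output)
```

View pics/m6.png

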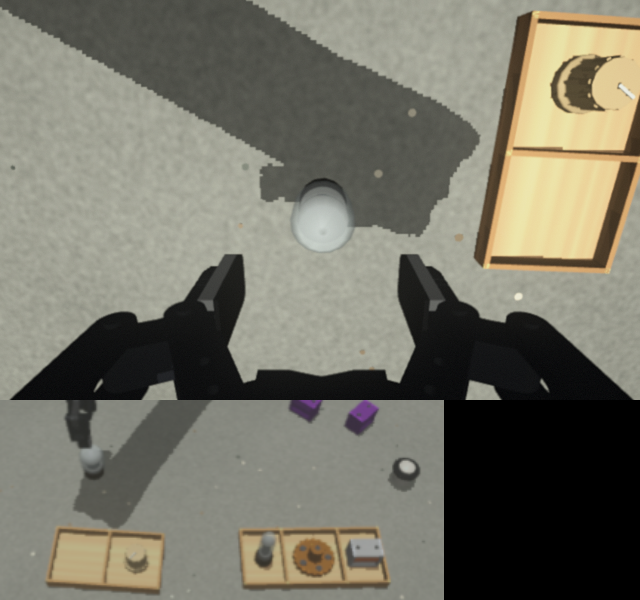

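w6 shows the stubby tube's bulb centred between the fingers at (322,221), about 3 mm towards −y. The slim tube, wheel, solenoid and knob all stand in place.

Emit:
apply_moves(force=25, steps=[{"jaw": 0.066, "travel": [-0.0025, 0.0005, 0.015], "delta_rot": [0, 0, 0]}, {"jaw": 0.066, "travel": [-0.0025, 0.0005, 0.035], "delta_rot": [0, 0, 0]}, {"jaw": 0.066, "travel": [-0.0025, 0.0005, 0.055], "delta_rot": [0, 0, 0]}, {"jaw": 0.066, "travel": [-0.0025, 0.0005, 0.073], "delta_rot": [0, 0, 0]}, {"jaw": 0.066, "travel": [-0.0025, 0.0005, 0.086], "delta_rot": [0, 0, 0]}, {"jaw": 0.066, "travel": [-0.0025, 0.0005, 0.093], "delta_rot": [0, 0, 0]}, {"jaw": 0.066, "travel": [-0.0025, 0.0005, 0.093], "delta_rot": [0, 0, 0]}, {"jaw": 0.054, "travel": [-0.0025, 0.0005, 0.093], "delta_rot": [0, 0, 0]}, {"jaw": 0.048, "travel": [-0.0025, 0.0005, 0.093], "delta_rot": [0, 0, 0]}, {"jaw": 0.044, "travel": [-0.0025, 0.0005, 0.093], "delta_rot": [0, 0, 0]}, {"jaw": 0.04, "travel": [-0.0025, 0.0005, 0.093], "delta_rot": [0, 0, 0]}, {"jaw": 0.025, "travel": [-0.0025, 0.0005, 0.093], "delta_rot": [0, 0, 0]}, {"jaw": 0.025, "travel": [-0.0025, 0.0005, 0.093], "delta_rot": [0, 0, 0]}, {"jaw": 0.025, "travel": [-0.0025, 0.0005, 0.093], "delta_rot": [0, 0, 0]}])

```text
clock: 25.1
tool_pos: [0.4653, -0.2002, 0.0446]
tool_rot: [[-0.0, 1.0, 0.001], [1.0, 0.0, 0.0], [0.0, 0.001, -1.0]]
contact_force: [-1.4, 0.6, 6.1]
finger_gap: 0.458
grasp_force: 25.3
```

Emit:
apply_moves(steps=[{"jaw": 0.025, "travel": [0, 0, -0.008], "delta_rot": [0, 0, 0]}, {"jaw": 0.025, "travel": [0, 0, -0.025], "delta_rot": [0, 0, 0]}, {"jaw": 0.025, "travel": [0, 0, -0.05], "delta_rot": [0, 0, 0]}, {"jaw": 0.025, "travel": [0, 0.01, -0.062], "delta_rot": [0, 0, 0]}, {"jaw": 0.025, "travel": [0, 0.03, -0.065], "delta_rot": [0, 0, 0]}, {"jaw": 0.025, "travel": [-0.001, 0.06, -0.065], "delta_rot": [0, 0, 0]}, {"jaw": 0.025, "travel": [-0.001, 0.09, -0.065], "delta_rot": [0, 0, 0]}, {"jaw": 0.025, "travel": [-0.002, 0.12, -0.065], "delta_rot": [0, 0, 0]}, {"jaw": 0.025, "travel": [-0.002, 0.147, -0.065], "delta_rot": [0, 0, 0]}, {"jaw": 0.025, "travel": [-0.002, 0.163, -0.06], "delta_rot": [0, 0, 0]}, {"jaw": 0.025, "travel": [-0.002, 0.168, -0.048], "delta_rot": [0, 0, 0]}, {"jaw": 0.025, "travel": [-0.002, 0.168, -0.034], "delta_rot": [0, 0, 0]}, {"jaw": 0.025, "travel": [-0.002, 0.168, -0.022], "delta_rot": [0, 0, 0]}, {"jaw": 0.025, "travel": [-0.002, 0.168, -0.014], "delta_rot": [0, 0, 0]}, {"jaw": 0.025, "travel": [-0.002, 0.168, -0.01], "delta_rot": [0, 0, 0]}, {"jaw": 0.025, "travel": [-0.002, 0.168, -0.0075], "delta_rot": [0, 0, 0]}, {"jaw": 0.025, "travel": [-0.002, 0.168, -0.0065], "delta_rot": [0, 0, 0]}, {"jaw": 0.025, "travel": [-0.002, 0.168, -0.0065], "delta_rot": [0, 0, 0]}])

```text
clock: 26.9
tool_pos: [0.6331, -0.2022, 0.0509]
tool_rot: [[-0.0, 1.0, 0.001], [1.0, 0.0, -0.0], [-0.0, 0.001, -1.0]]
contact_force: [-0.6, -1.0, -0.7]
finger_gap: 0.461
grasp_force: 25.4
```

Emit:
apply_moves(steps=[{"jaw": 0.025, "travel": [0, 0, 0.001], "delta_rot": [0, 0, 0]}, {"jaw": 0.025, "travel": [0, 0, 0.002], "delta_rot": [0, 0, 0]}, {"jaw": 0.025, "travel": [0, 0, 0.0028], "delta_rot": [0, 0, 0]}, {"jaw": 0.025, "travel": [0, 0, 0.0028], "delta_rot": [0, 0, 0]}])

```text
clock: 27.3
tool_pos: [0.6332, -0.2022, 0.0487]
tool_rot: [[-0.0, 1.0, 0.001], [1.0, 0.0, 0.0], [0.0, 0.001, -1.0]]
contact_force: [-1.2, 0.2, 5.2]
finger_gap: 0.454
grasp_force: 25.8
```

Touching the floor. Now I'll release, rise and back off.

Emit:
apply_moves(steps=[{"jaw": 0.042, "travel": [0, 0, -0.0005], "delta_rot": [0, 0, 0]}, {"jaw": 0.046, "travel": [0, 0, -0.001], "delta_rot": [0, 0, 0]}, {"jaw": 0.052, "travel": [0, 0, -0.002], "delta_rot": [0, 0, 0]}, {"jaw": 0.06, "travel": [0, 0, -0.003], "delta_rot": [0, 0, 0]}, {"jaw": 0.066, "travel": [0, 0, -0.004], "delta_rot": [0, 0, 0]}, {"jaw": 0.066, "travel": [0, 0, -0.02], "delta_rot": [0, 0, 0]}, {"jaw": 0.066, "travel": [0, 0, -0.055], "delta_rot": [0, 0, 0]}, {"jaw": 0.066, "travel": [0, 0, -0.1], "delta_rot": [0, 0, 0]}, {"jaw": 0.066, "travel": [0, 0, -0.15], "delta_rot": [0, 0, 0]}, {"jaw": 0.066, "travel": [0, -0.05, -0.17], "delta_rot": [0, 0, 0]}, {"jaw": 0.066, "travel": [0, -0.1, -0.17], "delta_rot": [0, 0, 0]}, {"jaw": 0.066, "travel": [0, -0.15, -0.17], "delta_rot": [0, 0, 0]}, {"jaw": 0.066, "travel": [0, -0.15, -0.17], "delta_rot": [0, 0, 0]}, {"jaw": 0.066, "travel": [0, -0.15, -0.17], "delta_rot": [0, 0, 0]}])

```text
clock: 28.7
tool_pos: [0.4822, -0.2023, 0.2191]
tool_rot: [[0.001, 1.0, 0.004], [1.0, -0.001, 0.003], [0.003, 0.004, -1.0]]
contact_force: [0.8, 0.2, 1.1]
finger_gap: 0.772
grasp_force: 0.0
```

Run:
```python
from h import *
s=bot.get_image('scene');t=bot.get_image('top')
cv2.imwrite('pics/m7.png',np.vstack([cv2.resize(s[205:265,230:480],(800,192),interpolation=cv2.INTER_CUBIC),cv2.resize(t[160:280,170:410],(800,400),interpolation=cv2.INTER_CUBIC)]))
```

```text
(no output)
```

View pics/m7.png

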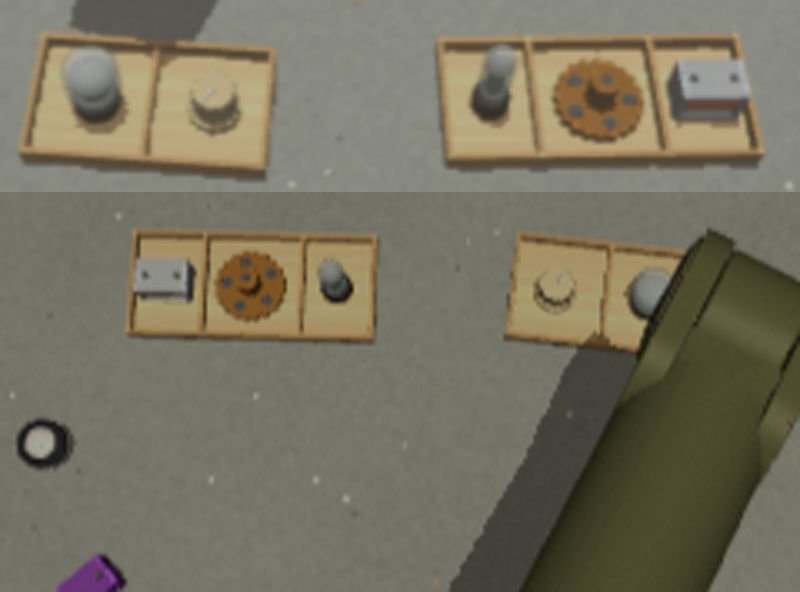

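All five parts stand in their compartments: the knob and stubby tube in the left tray, the slim tube, wheel and solenoid in the right. The button has not moved.

```bash
python3 -c "
from h import *
print(bot.finish_job())"
```

```text
the job is handed in; nothing more can be done
None
```

Both kits are made up and the job is handed in: all five parts stand upright in their compartments in the last pictures, and the button, jar and screwdriver were left alone; hand-in gave no verdict.

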